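# Fit the notched holder head on the circuit-board stand

### The job

Pick up the yellow board-holder head, the one with a notch in one end, and lower it gently, not dropping it, over the stand's central spindle with the notch around the red pin, until it sits flat on the stand's round foot; then let go. Leave the grey head where it lies.

Things in the scene. Friction and masses are not known exactly. Their poses are not given: they have to be found in the camera images.
- yellow_head: Yellow plate 170x90x6 mm, 0.28-0.46 kg, flat on the bench. Round aluminium hub in the middle (grip it here): 50 mm across, top 42 mm over the underside, 34 mm bore right through. Open notch 36 mm wide in the +x end, 45 to 85 mm from the hub axis. Black jaws on the 4 corners, x 73-85, y 26-45 mm, 44 mm high. Origin: hub axis at the underside; x towards the notch, z up.
- stand: Fixed stand: white disc foot, 150 mm across, top 25 mm above the bench. Central steel spindle 14 mm thick, tip 70 mm above the bench; red pin 10 mm thick, 60 mm from the centre along +x at the end of a red stripe, tip 45 mm above the bench. Origin: centre of the foot's underside, z up. Head home: its origin 25 mm above this one, x axes the same way, about 10 mm of free play sideways.
- grey_head: The wrong head, to be left alone: grey plate, same size, hub and jaws as the yellow one, but both ends plain, without a notch. Origin and axes as on the yellow head.
Things that resemble listed ones, but are neither listed nor needed, are in the scene too. Of the things like the yellow_head, leave any that is brown; of the rest the smaller one is meant.

How it is judged:
By the outcome, as a careful person would: the job done as asked, in the order asked, and still so for the second after the job is handed in, with the robot touching nothing.
It also fails if it takes over 38 s, if anything falls off the work surface, if the arm or the gripper's body presses on something with over 40 N, if the wrist force passes 120 N, or if a joint passes its speed limit or range.

### The arm

A 7-joint arm with a two-finger parallel gripper is mounted at the origin on the work surface. World frame = base frame: x ahead of the robot, y to its left, z up, the work surface at z = 0. Lengths are in m, angles in rad, forces in N, time in s.
With the tool pointing down it reaches from about 0.4 to 0.875 m from the base axis. Payload 19.3 kg.
Tool frame: the origin (TCP) lies between the finger pads; the fingertips stand 17 mm ahead of it and the grasp point (between the pads) lies 2 mm behind it (bot.finger_overhang is the distance from the TCP to the fingertips, in m); z points along the fingers, y is the line along which they close (so a half turn about z gives the same grasp; the last joint's range is limited). The gripper opens to 85 mm and grips with 20 to 120 N. Pads are 22 mm wide; open, the fingers measure 114 mm over their backs; the gripper's body (76 mm by 85 mm) begins 54 mm behind the grasp point. The pads swing forward as they close: fully open they stand 13 mm farther back than shut.
Start: joints at [-0.07, 0.521, -0.036, 1.599, 0.021, 1.021, -0.113], TCP at [0.625, -0, 0.248] pointing down, gripper open.
Joint ranges: [-2.91, 2.91], [-0.3, 2.13], [-1.5, 1.42], [0.17, 2.43], [-1.26, 4.41], [0.16, 1.93], [-2.52, 2.52]. Speed limits (rad/s): [1.89, 1.89, 2.39, 2.39, 3.01, 3.01, 3.01].

### API

Orientations are given as [roll, pitch, yaw] about the fixed x, y, z axes, in that order (R = Rz(yaw) Ry(pitch) Rx(roll)).
In Python, from workcell import observe, grab_frame, bot gives the robot as it stands.
- The arm moves only by the shell command python3 -m crank 'ROWS' [FORCE]. ROWS is a JSON object of lists of equal length, an entry for each row: "linear": the shift along the world's x, y, z each as a share of 0.25 m, from -1 to 1, a list of three; "delta_rot": the turn, a rotation vector about the world's x, y, z each as a share of 30 degrees, from -1 to 1, a list of three; "fingers": the opening, from -1 (shut) to 1 (fully open). In form: {"linear": [[dx, dy, dz], ...], "delta_rot": [[rx, ry, rz], ...], "fingers": [fingers, ...]}. A call has 1 to 5 rows; each row is the pose to reach, as a shift and turn from the pose commanded when the call began; what a row does not reach only later rows make up. A row lasts 1/10 s, in which the tool goes at most 50 mm and 8.59 degrees, less where a joint would pass 70% of its speed; a pose out of reach is approached as far as the arm can. A call with a number of a shift or a turn outside -1 to 1 is refused whole. A call with a gripper value outside its range is refused whole. The fingers move at their own pace and stop on an object; FORCE is the grip in N (left out, the last holds). Time passes only in rows, so rows that repeat a pose let the fingers close. It gives the time, the measured TCP pose, the force, the opening and the grip force at its end, in the units of the state.
- observe(): the state, without advancing time (a new reading comes with each control period).
- grab_frame(name): name is "scene" or "side" or "wrist"; returns a dict with "image" (400x640x3 uint8, red, green, blue), "mtx" (3x3 intrinsics, pixels), "xyz" and "orientation" of the camera in the world. Camera axes: x right, y down, z forward; pixel columns grow to the right and rows downward; lengths in m; the calibration is good to about 2 mm. A picture is of the moment at which its call begins. There is no depth.
- bot.job_done(): hands the job in; it is judged then, once.
The state is a dict: "clock": time; "qpos": joint angles; "qd": joint speeds; "joint_efforts": joint torques, N m; "position": TCP position; "tool_rot": TCP orientation; "force": force on the tool from outside, world axes, zero at the start; "moment": the same for the moment, N m; "grip_width": finger opening in m; "finger_force": force on a finger pad.
Only numpy, scipy, OpenCV 4.12 (cv2) and the standard library are available. Lean on these libraries where they do the work, as an engineer would, in place of code of your own. Each camera call takes 0.05 s, during which the arm holds its last target. There are 200 camera calls.

## Working session

There is one attempt and no reset: what is moved stays moved. The work goes in short steps, Python scripts to look and compute and a shell command to move; the robot and the scene stay as the last step left them, time stands still between calls to the robot, and variables do not carry over. Pictures are saved under pics/ and viewed, at most 10 in all, crops included, and the job is handed in when it is done.

```bash
mkdir -p pics; ls; python3 - <<'E'
from workcell import observe, grab_frame, bot
import cv2
for n in("scene","side"):
    f=grab_frame(n); cv2.imwrite(f"pics/{n}0.png",f["image"][:,:,::-1]); print(n,f["mtx"],f["xyz"],f["orientation"])
s=observe();print(s["clock"],s["position"],s["tool_rot"],s["grip_width"],s["force"])
E
```

```text
pics
scene [[504.97108873   0.         310.45652767]
 [  0.         504.97108873 196.60368075]
 [  0.           0.           1.        ]] [ 1.47110526 -0.00522799  0.91149834] [-2.26749658 -0.01334782  1.68352475]
side [[472.6492004    0.         322.93568172]
 [  0.         472.6492004  197.72020643]
 [  0.           0.           1.        ]] [0.27500502 0.80071114 0.84270659] [-2.30078095 -0.00514777 -2.9653473 ]
0.1 [ 6.24721793e-01 -4.48075505e-05  2.47787282e-01] [-3.14058650e+00  7.51753536e-05  1.57074781e+00] 0.08548450176240395 [-0.04016593  0.20837159  0.36461814]
```

View pics/scene0.png

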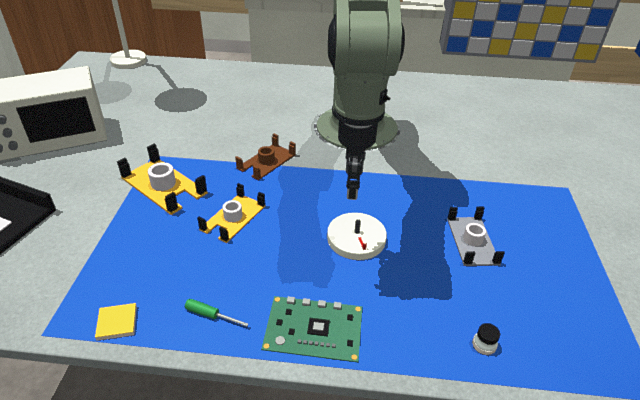

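View pics/side0.png

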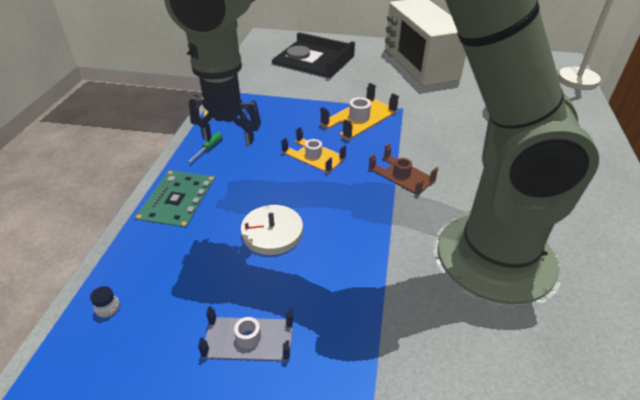

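Scene-view candidates: large yellow head (162,180), small yellow head (232,212), brown head (266,157), grey head (474,235) and yellow pad (116,321). By the description (not brown, the smaller one), I choose (232,212). The stand is at (357,236), with its red stripe running to (364,245). Next I check the choice in one close crop and measure.

```bash
cat > h.py <<'E'
import numpy as np, cv2
from scipy.spatial.transform import Rotation as R
from workcell import observe, grab_frame, bot
def ray(f,uv,z):
    uv=np.atleast_2d(np.asarray(uv,float)); M=R.from_euler("xyz",f["orientation"]).as_matrix()
    d=np.c_[uv,np.ones(len(uv))]@np.linalg.inv(f["mtx"]).T@M.T
    o=np.asarray(f["xyz"]); return o+d*((z-o[2])/d[:,2:3])
def proj(f,P):
    M=R.from_euler("xyz",f["orientation"]).as_matrix()
    q=(np.atleast_2d(P)-f["xyz"])@M@f["mtx"].T; return q[:,:2]/q[:,2:]
def mask(im,lo,hi): return cv2.inRange(cv2.cvtColor(im,cv2.COLOR_RGB2HSV),np.array(lo),np.array(hi))
def blobs(m,amin=10):
    n,l,s,c=cv2.connectedComponentsWithStats(m)
    return [(c[i],s[i]) for i in range(1,n) if s[i][4]>=amin]
E
python3 - <<'E'
from h import *
fs={n:grab_frame(n) for n in("scene","side")}
for n,f in fs.items():
    im=f["image"]
    for nm,lo,hi,z in(("yel",(18,120,120),(32,255,255),.006),("red",(0,170,90),(6,255,255),.03),("white",(0,0,190),(179,50,255),.025)):
        for c,s in blobs(mask(im,lo,hi),15 if nm!="white" else 500):
            if s[4]<8000: print(n,nm,c.round(1),s,ray(f,c,z)[0].round(4))
a=fs["scene"]["image"][175:250,190:280]; b=fs["side"]["image"][120:180,270:360]
a=cv2.resize(a,(390,325),interpolation=cv2.INTER_CUBIC); b=cv2.resize(b,(390,325),interpolation=cv2.INTER_CUBIC)
cv2.imwrite("pics/crop.png",np.hstack([a,b])[:,:,::-1])
E
```

```text
scene yel [160.  185.8] [ 122  161   85   53 1216] [ 0.4014 -0.5457  0.006 ]
scene yel [235.2 216.5] [203 196  61  44 857] [ 0.502  -0.3044  0.006 ]
scene yel [276.9 298.7] [275 297   5   4  16] [ 0.7593 -0.1495  0.006 ]
scene yel [115.4 319.9] [  95  303   41   35 1062] [ 0.8586 -0.4844  0.006 ]
scene yel [357.6 308.5] [356 307   5   4  17] [0.7644 0.032  0.006 ]
scene yel [265.9 345.4] [264 344   5   4  19] [ 0.8817 -0.1524  0.006 ]
scene yel [353.9 356.8] [352 355   5   5  21] [0.8863 0.0294 0.006 ]
scene red [362.  243.2] [359 238   7  11  26] [0.5838 0.0336 0.03  ]
scene white [61.5 76.5] [   0   51  141   52 3136] [-0.1634 -1.1225  0.025 ]
scene white [376.5 163. ] [363 148  34  26 507] [0.2365 0.0651 0.025 ]
scene white [355.9 232.5] [ 328  213   58   41 1714] [0.5425 0.017  0.025 ]
scene white [278.9 370. ] [ 155  350  249   42 3020] [ 0.9452 -0.1144  0.025 ]
scene white [527.  393.4] [491 385  74  15 537] [0.937  0.3555 0.025 ]
side yel [363. 117.] [327  99  67  38 786] [ 0.3751 -0.5359  0.006 ]
side yel [301.9 141.8] [298 139   8   6  30] [ 0.5429 -0.3614  0.006 ]
side yel [316.4 157.5] [286 147  55  23 515] [ 0.4845 -0.2913  0.006 ]
side white [426.7  15.9] [ 391    0   66   36 1373] [ 0.1833 -1.41    0.025 ]
side white [272.5 226.3] [ 241  205   62   44 1885] [0.5332 0.0251 0.025 ]
```

View pics/crop.png

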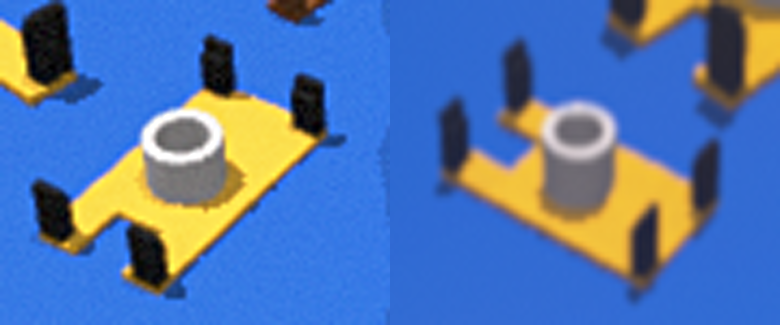

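The crop confirms the choice: a small yellow head with a hub and an open notch at its lower-left end in the scene view. Its hub top centre is about (232,206) in the scene view and (313.6,144.6) in the side view.

```bash
python3 - <<'E'
from h import *
fs={n:grab_frame(n) for n in("scene","side")}
a=fs["scene"];b=fs["side"]
print("hub",ray(a,(232.2,206.2),.042),ray(b,(313.6,144.6),.042))
ca=np.array([(38,240),(160,290),(325,133),(200,92)])/4.3333+[190,175]
P=ray(a,ca,.005);print(P.round(4))
d=P[:2].mean(0)-P[2:].mean(0);print("len",np.linalg.norm(d),"yaw",np.degrees(np.arctan2(d[1],d[0])),P.mean(0))
for n,f in fs.items():
    m=mask(f["image"],(0,0,150),(179,60,255))
    n_,l,s,c=cv2.connectedComponentsWithStats(m)
    i=l[236,345] if n=="scene" else l[240,272]
    pts=np.argwhere(l==i)[:,::-1].astype(np.float32); h=cv2.convexHull(pts)[:,0]
    # top face
    (W)=ray(f,h,.025)[:,:2]; print(n,s[i],cv2.minEnclosingCircle(W.astype(np.float32)*1000))
    r=mask(f["image"],(0,110,80),(8,255,255))|mask(f["image"],(172,110,80),(179,255,255))
    r[:,:int(c[i][0])-35]=0; r[:,int(c[i][0])+35:]=0; r[:int(c[i][1])-30]=0;r[int(c[i][1])+30:]=0
    q=np.argwhere(r)[:,::-1]; print(q.tolist())
E
```

```text
hub [[ 0.50220173 -0.30925984  0.042     ]] [[ 0.49507171 -0.30381249  0.042     ]]
[[ 0.565  -0.3856  0.005 ]
 [ 0.5968 -0.3038  0.005 ]
 [ 0.4475 -0.234   0.005 ]
 [ 0.4181 -0.321   0.005 ]]
len 0.1626541261821811 yaw -24.396579902803982 [ 0.50684152 -0.31111384  0.005     ]
scene [ 327  213   60   41 1811] ((542.81884765625, 16.8979549407959), 77.5560302734375)
[[359, 237], [360, 237], [359, 238], [360, 238], [359, 239], [360, 239], [361, 239], [359, 240], [360, 240], [361, 240], [360, 241], [361, 241], [362, 241], [360, 242], [361, 242], [362, 242], [361, 243], [362, 243], [363, 243], [361, 244], [362, 244], [363, 244], [364, 244], [365, 244], [362, 245], [363, 245], [364, 245], [365, 245], [362, 246], [363, 246], [364, 246], [365, 246], [363, 247], [364, 247], [365, 247], [363, 248], [364, 248], [363, 249]]
side [ 241  205   62   44 1985] ((536.2238159179688, 22.76624870300293), 75.56336212158203)
[[246, 224], [246, 225], [246, 226], [247, 226], [256, 226], [257, 226], [258, 226], [259, 226], [260, 226], [261, 226], [262, 226], [246, 227], [248, 227], [249, 227], [250, 227], [251, 227], [252, 227], [253, 227], [254, 227], [255, 227], [256, 227], [257, 227], [258, 227]]
```

```bash

python3 -m crank '{"linear":[[-0.25,-0.61,0],[-0.25,-0.61,0],[-0.25,-0.61,0],[-0.25,-0.61,0]],"delta_rot":[[0,0,1],[0,0,1],[0,0,1],[0,0,1]],"fingers":[1,1,1,1]}' 40
python3 -m crank '{"linear":[[-0.25,-0.61,0],[-0.25,-0.61,0],[-0.25,-0.61,0],[-0.25,-0.61,0],[-0.25,-0.61,0]],"delta_rot":[[0,0,1],[0,0,1],[0,0,1],[0,0,1],[0,0,1]],"fingers":[1,1,1,1,1]}'
python3 - <<'E'
from h import *
f=grab_frame("wrist");cv2.imwrite("pics/w1.png",f["image"][:,:,::-1]);s=observe();print(s["position"],s["tool_rot"],s["clock"],f["xyz"],f["orientation"],s["qpos"].round(2) if hasattr(s["qpos"],"round") else s["qpos"])
E
```

```text
clock: 0.7
position: [0.5604, -0.1575, 0.2484]
tool_rot: [-3.14, 0.001, 2.095]
force: [0.8, 0.1, 0.5]
grip_width: 0.0854
finger_force: 0.0
clock: 1.2
position: [0.4978, -0.309, 0.2481]
tool_rot: [-3.14, -0.0, 2.616]
force: [0.8, -0.1, 0.3]
grip_width: 0.0855
finger_force: 0.0
[ 0.499031   -0.30671502  0.24818618] [-3.14135019e+00 -1.20710470e-04  2.61471361e+00] 1.25 [ 0.43251135 -0.27097326  0.37263015] [2.83853556e+00 1.53991217e-03 1.04420099e+00] [ 0.61  0.47 -0.22  1.7   0.12  0.99  1.39]
```

View pics/w1.png

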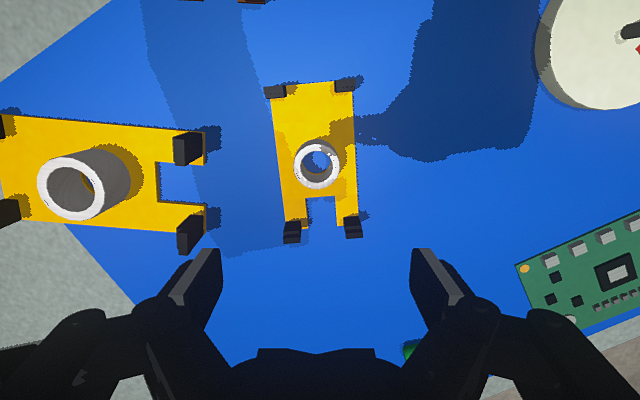

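The wrist view shows the small head clearly, with its hub ring at (317,165), the notch at the bottom (320,205), and plate edges almost upright in the image. The larger yellow head is separate, at left.

```bash
cat > m.py <<'E'
from h import *
f=grab_frame("wrist");im=f["image"];s=observe()
hub=ray(f,(317,165),.042)[0]
m=mask(im,(18,120,100),(34,255,255)); n,l,st,c=cv2.connectedComponentsWithStats(m)
i=l[140,290]; cn=max(cv2.findContours((l==i).astype(np.uint8),cv2.RETR_EXTERNAL,cv2.CHAIN_APPROX_NONE)[0],key=len)[:,0]
W=ray(f,cn,.006)[:,:2]; (ctr,sz,ang)=cv2.minAreaRect((W*1000).astype(np.float32))
print("hub",hub,"rect",ctr,sz,ang,"pos",s["position"],"rot",s["tool_rot"])
# ring
g=cv2.inRange(im,np.array([200]*3),np.array([255]*3)); g[:130]=0;g[200:]=0;g[:,:285]=0;g[:,350:]=0
p=cv2.findContours(g,cv2.RETR_EXTERNAL,cv2.CHAIN_APPROX_NONE)[0]; e=cv2.fitEllipse(cv2.convexHull(np.vstack(p)));print(e,ray(f,e[0],.042))
E
python3 m.py
```

```text
hub [ 0.49934897 -0.30548454  0.042     ] rect (499.1452331542969, -309.66265869140625) (89.61683654785156, 169.14674377441406) 64.83637237548828 pos [ 0.49981996 -0.30518717  0.24819212] rot [ 3.14128919e+00 -1.87342470e-04  2.61575744e+00]
((313.3403625488281, 165.9507598876953), (43.71046829223633, 45.15403366088867), 95.43182373046875) [[ 0.49829646 -0.30931816  0.042     ]]
```

```bash

python3 -m crank '{"linear":[[0,-0.012,-0.2],[0,-0.012,-0.4],[0,-0.012,-0.6],[0,-0.012,-0.76],[0,-0.012,-0.8]],"delta_rot":[[0,0,0.165],[0,0,0.165],[0,0,0.165],[0,0,0.165],[0,0,0.165]],"fingers":[1,1,1,1,1]}'
python3 -m crank '{"linear":[[0,0,-0.05],[0,0,-0.072],[0,0,-0.072],[0,0,-0.072],[0,0,-0.072]],"delta_rot":[[0,0,0],[0,0,0],[0,0,0],[0,0,0],[0,0,0]],"fingers":[1,1,1,-1,-1]}' 50
python3 -m crank '{"linear":[[0,0,0],[0,0,0],[0,0,0],[0,0,0],[0,0,0]],"delta_rot":[[0,0,0],[0,0,0],[0,0,0],[0,0,0],[0,0,0]],"fingers":[-1,-1,-1,-1,-1]}' 50
```

```text
clock: 1.8
position: [0.4988, -0.3055, 0.0446]
tool_rot: [3.141, -0.006, 2.705]
force: [-0.2, 0.4, 0.4]
grip_width: 0.0854
finger_force: 0.0
clock: 2.3
position: [0.5005, -0.3084, 0.0314]
tool_rot: [-3.141, 0.002, 2.704]
force: [-0.3, -0.4, 0.6]
grip_width: 0.0588
finger_force: 0.0
clock: 2.8
position: [0.5004, -0.3084, 0.0316]
tool_rot: [-3.141, 0.001, 2.704]
force: [-3.5, 1.4, 16.9]
grip_width: 0.0492
finger_force: 49.1
```

```bash

python3 -m crank '{"linear":[[0,0,0.05],[0,0,0.2],[0,0,0.4],[0,0,0.6],[0,0,0.68]],"delta_rot":[[0,0,0],[0,0,0],[0,0,0],[0,0,0],[0,0,0]],"fingers":[-1,-1,-1,-1,-1]}' 60
python3 -m crank '{"linear":[[0.04,0.15,0],[0.08,0.3,0],[0.12,0.45,0],[0.16,0.62,0],[0.16,0.62,0]],"delta_rot":[[0,0,0.2],[0,0,0.45],[0,0,0.7],[0,0,1],[0,0,1]],"fingers":[-1,-1,-1,-1,-1]}'
python3 - <<'E'
from h import *
f=grab_frame("wrist");cv2.imwrite("pics/w2.png",f["image"][:,:,::-1]);s=observe();print(s["position"],s["tool_rot"],s["clock"],s["force"],s["grip_width"])
np.save("w2.npy",f,allow_pickle=True)
E
```

```text
clock: 3.3
position: [0.501, -0.3086, 0.2057]
tool_rot: [-3.141, 0.006, 2.704]
force: [0.3, -0.5, -3.9]
grip_width: 0.0483
finger_force: 63.7
clock: 3.8
position: [0.5412, -0.1469, 0.2013]
tool_rot: [3.139, 0.002, -3.043]
force: [-0.1, -0.6, -3.1]
grip_width: 0.0483
finger_force: 63.7
[ 0.54044119 -0.15021503  0.20107631] [ 3.14085773e+00  6.96260176e-04 -3.04940746e+00] 3.85 [-0.23381689 -1.33958327 -3.89797543] 0.04887218061977352
```

View pics/w2.png

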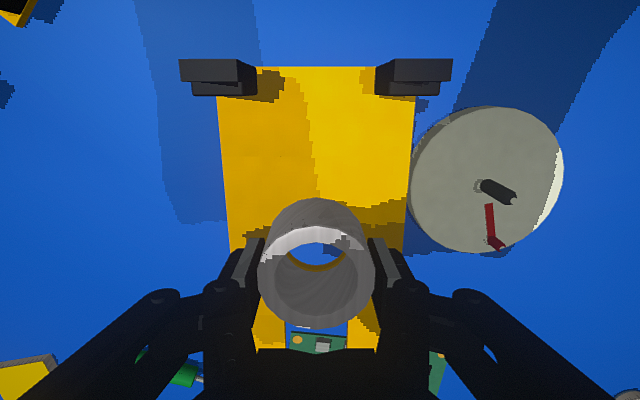

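Head is held square in the grip, with the hub at (317,270). Stand at the right: foot centre about (487,180), spindle tip about (512,198), red stripe from (489,205) to the pin near (495,242). I'll measure these.

```bash
python3 - <<'E'
from h import *
f=np.load("w2.npy",allow_pickle=True).item(); im=f["image"]
cv2.imwrite("pics/c2.png",cv2.resize(im[95:265,400:575],(700,600*170//150 if 0 else 600),interpolation=cv2.INTER_NEAREST)[:,:,::-1])
hsv=cv2.cvtColor(im,cv2.COLOR_RGB2HSV)
m=cv2.inRange(hsv,np.array([0,0,60]),np.array([179,90,255])); m[:, :405]=0; m[:95]=0; m[262:]=0;m[:,575:]=0
n,l,st,c=cv2.connectedComponentsWithStats(m); i=l[150,480]; print(st[i])
h=cv2.convexHull(np.argwhere(l==i)[:,::-1].astype(np.float32))[:,0]
for z in(.025,.012):
  W=(ray(f,h,z)[:,:2]*1000).astype(np.float32);print(z,cv2.minEnclosingCircle(W),cv2.fitEllipse(W))
r=mask(im,(0,120,60),(8,255,255))|mask(im,(172,120,60),(179,255,255)); r[:,:440]=0;r[260:]=0;r[:150]=0;r[:,570:]=0
for y in range(200,255,4):
  x=np.flatnonzero(r[y]); print(y,x.min() if len(x) else None,x.max() if len(x) else None)
q=np.argwhere(r[200:232])[:,::-1]+[0,200]; W=ray(f,q,.025)[:,:2]; v=cv2.fitLine(W.astype(np.float32),cv2.DIST_L2,0,.001,.001).ravel(); print("stripe",v,np.degrees(np.arctan2(v[1],v[0])))
E
```

```text
[  406   105   158   148 17316]
0.025 ((536.4208984375, 12.997575759887695), 80.01846313476562) ((536.6245727539062, 15.528803825378418), (146.99526977539062, 156.50042724609375), 160.1492156982422)
0.012 ((539.4772338867188, 20.254453659057617), 83.478271484375) ((539.6896362304688, 22.895118713378906), (153.35093688964844, 163.26705932617188), 160.14923095703125)
200 None None
204 485 492
208 485 492
212 486 492
216 486 493
220 486 493
224 487 493
228 487 494
232 488 494
236 488 494
240 488 499
244 488 504
248 495 498
252 None None
stripe [0.94064134 0.33940226 0.5707886  0.03145735] 19.84046
```

View pics/c2.png

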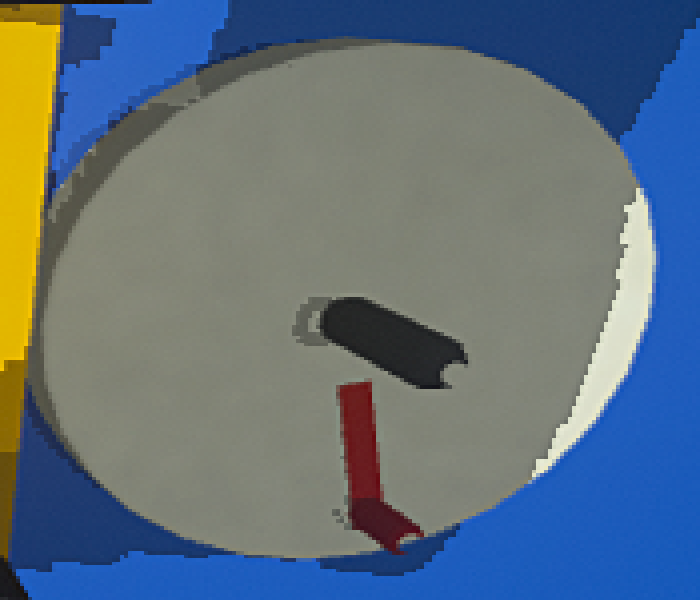

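```bash
python3 - <<'E'
from h import *
f=np.load("w2.npy",allow_pickle=True).item(); im=f["image"]
for nm,p,z in(("sp tip",(512,199.8),.07),("sp base",(485.8,186.2),.025),("pin tip",(502,248.3),.045),("pin base",(490.5,239.5),.025),("st0",(488.5,204),.025),("st1",(491,232),.025)): print(nm,ray(f,p,z)[0].round(4))
# held hub: mask-free, plate edges: rear edge & sides at z of plate top
tcp=np.array([.5403,-.150,.201]); zp=.201-.0316
for nm,p,z in(("rear L",(217,97),zp+.006),("rear R",(415,95),zp+.006),("side L",(229.5,248),zp+.006),("side R",(405,248),zp+.006),("hub top",(317,277),zp+.042),("notchL",(285,333),zp+.006),("notchR",(348,333),zp+.006)): print(nm,ray(f,p,z)[0].round(4))
print(observe()["position"],observe()["tool_rot"])
for n in("scene","side"):
    g=grab_frame(n); 
    print(n,proj(g,[[.537,.015,.07],[.594,.034,.045],[.537,.015,.025]]).round(1))
    cv2.imwrite(f"pics/{n}2.png",cv2.resize(g["image"][200:260,230:290] if n=="side" else g["image"][205:265,320:395],(600,600),interpolation=cv2.INTER_NEAREST)[:,:,::-1])
E
```

```text
sp tip [0.5377 0.0183 0.07  ]
sp base [0.5392 0.0194 0.025 ]
pin tip [0.5942 0.0395 0.045 ]
pin base [0.5947 0.0389 0.025 ]
st0 [0.5569 0.0268 0.025 ]
st1 [0.5864 0.0372 0.025 ]
rear L [ 0.4733 -0.1983  0.1754]
rear R [ 0.4638 -0.1102  0.1754]
side L [ 0.5481 -0.1914  0.1754]
side R [ 0.5393 -0.1009  0.1754]
hub top [ 0.538  -0.147   0.2114]
notchL [ 0.5988 -0.1591  0.1754]
notchR [ 0.5953 -0.1235  0.1754]
[ 0.54044119 -0.15021503  0.20107631] [ 3.14085773e+00  6.96260176e-04 -3.04940746e+00]
scene [[356.4 217.8]
 [362.5 241.8]
 [355.2 230.9]]
side [[270.8 209.8]
 [246.5 219.8]
 [272.1 223.2]]
```

```bash

python3 -m crank '{"linear":[[0,0.17,0],[-0.004,0.35,0],[-0.008,0.53,0],[-0.008,0.67,0],[-0.008,0.67,0]],"delta_rot":[[0,0,0.15],[0,0,0.3],[0,0,0.4],[0,0,0.473],[0,0,0.473]],"fingers":[-1,-1,-1,-1,-1]}'
python3 -m crank '{"linear":[[0,0,-0.1],[0,0,-0.2],[0,0,-0.27],[0,0,-0.27]],"delta_rot":[[0,0,0],[0,0,0],[0,0,0],[0,0,0]],"fingers":[-1,-1,-1,-1]}'
python3 - <<'E'
from h import *
f=grab_frame("wrist");g=grab_frame("scene");s=observe();print(s["position"],s["tool_rot"],s["clock"],s["force"],s["grip_width"])
print(proj(f,[[.5383,.0188,.07],[.5945,.0392,.045]]),proj(g,[[.5383,.0188,.07]]))
a=f["image"][180:400,200:440]; b=g["image"][150:270,290:420]
o=np.hstack([cv2.resize(a,(400,500)),cv2.resize(b,(400,500),interpolation=cv2.INTER_CUBIC)])
cv2.imwrite("pics/w3.png",o[:,:,::-1])
E
```

```text
clock: 4.45
position: [0.5379, 0.0183, 0.2008]
tool_rot: [3.14, 0.001, -2.803]
force: [0.3, -0.4, -4.0]
grip_width: 0.0488
finger_force: 63.9
clock: 4.85
position: [0.5369, 0.0127, 0.1311]
tool_rot: [3.141, -0.004, -2.81]
force: [0.2, -0.1, -2.3]
grip_width: 0.0488
finger_force: 63.8
[0.53818451 0.0134745  0.13328779] [-3.14123377e+00 -1.96294240e-04 -2.80953127e+00] 4.95 [ 0.54935562  0.17125958 -2.16935236] 0.0487486632598958
[[325.04185353 223.22544977]
 [324.88949433 283.81634181]] [[357.95505211 218.26803951]]
```

View pics/w3.png

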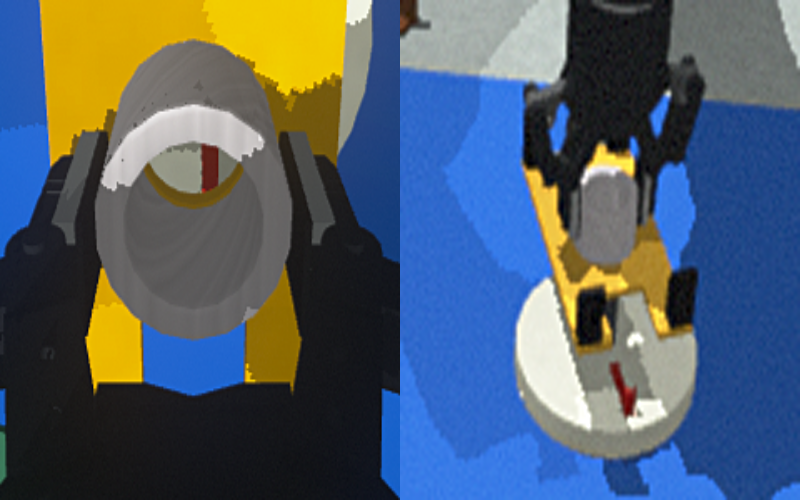

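The hub's bore and notch are centred at wrist column 316. The red stripe, seen through the bore, is at about 326, so about 4 mm of correction to +y is needed. The yaw agrees in both views.

```bash

python3 -m crank '{"linear":[[-0.002,0.016,0],[-0.002,0.016,-0.04],[-0.002,0.016,-0.08],[-0.002,0.016,-0.1],[-0.002,0.016,-0.1]],"delta_rot":[[0,0,0],[0,0,0],[0,0,0],[0,0,0],[0,0,0]],"fingers":[-1,-1,-1,-1,-1]}'
python3 - <<'E'
from h import *
f=grab_frame("wrist");g=grab_frame("scene");s=observe();print(s["position"],s["tool_rot"],s["clock"],s["force"],s["grip_width"])
a=f["image"][180:400,200:440]; b=g["image"][150:270,290:420]
o=np.hstack([cv2.resize(a,(400,500)),cv2.resize(b,(400,500),interpolation=cv2.INTER_CUBIC)])
cv2.imwrite("pics/w4.png",o[:,:,::-1])
E
```

```text
clock: 5.45
position: [0.537, 0.0184, 0.1068]
tool_rot: [3.141, -0.001, -2.808]
force: [-0.1, 0.3, -3.3]
grip_width: 0.049
finger_force: 63.8
[0.53747352 0.01852382 0.10768962] [ 3.14145629e+00 -2.38547122e-04 -2.80754675e+00] 5.55 [ 1.23889255 -0.17450794 -3.0241678 ] 0.04883422204823746
```

View pics/w4.png

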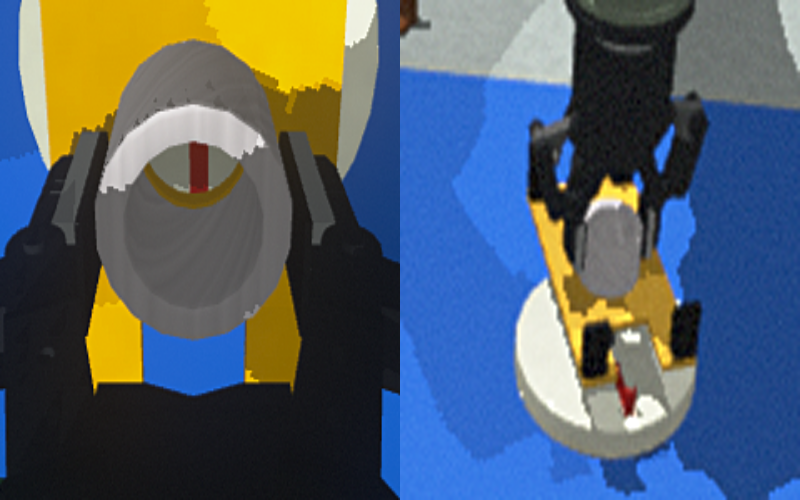

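The stripe (col 199 in the crop) is now in line with the bore and notch (194), and the pin sits in line with the notch in the scene view. Next I lower slowly while watching the force.

```bash

python3 -m crank '{"linear":[[0,0,-0.03],[0,0,-0.07],[0,0,-0.11],[0,0,-0.14],[0,0,-0.14]],"delta_rot":[[0,0,0],[0,0,0],[0,0,0],[0,0,0],[0,0,0]],"fingers":[-1,-1,-1,-1,-1]}'
python3 -m crank '{"linear":[[0,0,-0.012],[0,0,-0.024],[0,0,-0.036],[0,0,-0.048],[0,0,-0.048]],"delta_rot":[[0,0,0],[0,0,0],[0,0,0],[0,0,0],[0,0,0]],"fingers":[-1,-1,-1,-1,-1]}'
```

```text
clock: 6.05
position: [0.5368, 0.0185, 0.0715]
tool_rot: [3.141, -0.002, -2.807]
force: [0.7, -0.1, -3.7]
grip_width: 0.0488
finger_force: 63.8
clock: 6.55
position: [0.5374, 0.0184, 0.0605]
tool_rot: [3.142, -0.0, -2.808]
force: [-0.7, -0.2, -3.8]
grip_width: 0.0489
finger_force: 63.9
```

Clear so far (−3.8 N is the head's weight), with about 4 mm left to go.

```bash

python3 -m crank '{"linear":[[0,0,-0.004],[0,0,-0.008],[0,0,-0.012],[0,0,-0.014],[0,0,-0.014]],"delta_rot":[[0,0,0],[0,0,0],[0,0,0],[0,0,0],[0,0,0]],"fingers":[-1,-1,-1,-1,-1]}'
```

```text
clock: 7.05
position: [0.5375, 0.0185, 0.0572]
tool_rot: [-3.142, -0.0, -2.808]
force: [0.5, -0.1, -3.5]
grip_width: 0.0491
finger_force: 63.9
```

```bash

python3 -m crank '{"linear":[[0,0,-0.003],[0,0,-0.006],[0,0,-0.006],[0,0,-0.006]],"delta_rot":[[0,0,0],[0,0,0],[0,0,0],[0,0,0]],"fingers":[-1,-1,-1,-1]}'
python3 -m crank '{"linear":[[0,0,-0.003],[0,0,-0.005],[0,0,-0.005],[0,0,-0.005]],"delta_rot":[[0,0,0],[0,0,0],[0,0,0],[0,0,0]],"fingers":[-1,-1,-1,-1]}'
```

```text
clock: 7.45
position: [0.5376, 0.0185, 0.0567]
tool_rot: [-3.141, 0.0, -2.808]
force: [-7.7, -1.7, 20.4]
grip_width: 0.0489
finger_force: 66.0
clock: 7.85
position: [0.5376, 0.0185, 0.0566]
tool_rot: [-3.14, 0.001, -2.808]
force: [-15.9, -1.9, 47.2]
grip_width: 0.0488
finger_force: 68.5
```

Contact at the expected height (0.0566), so it is seated. I'll ease the press off, then open and retreat.

```bash

python3 -m crank '{"linear":[[0,0,0.008],[0,0,0.008],[0,0,0.008]],"delta_rot":[[0,0,0],[0,0,0],[0,0,0]],"fingers":[-1,-1,-1]}' 
python3 -m crank '{"linear":[[0,0,0],[0,0,0],[0,0,0],[0,0,0],[0,0,0]],"delta_rot":[[0,0,0],[0,0,0],[0,0,0],[0,0,0],[0,0,0]],"fingers":[0.3,1,1,1,1]}' 
python3 -m crank '{"linear":[[0,0,0],[0,0,0.05],[0,0,0.15],[0,0,0.3],[0,0,0.5]],"delta_rot":[[0,0,0],[0,0,0],[0,0,0],[0,0,0],[0,0,0]],"fingers":[1,1,1,1,1]}' 
python3 -m crank '{"linear":[[0,0,0.1],[0,0,0.2],[0,0,0.2]],"delta_rot":[[0,0,0],[0,0,0],[0,0,0]],"fingers":[1,1,1]}' 
python3 - <<'E'
from h import *
f=grab_frame("wrist");g=grab_frame("side");s=observe();print(s["position"],s["clock"],s["force"],s["grip_width"])
a=f["image"][20:300,170:470]; b=g["image"][180:270,220:330]
o=np.hstack([cv2.resize(a,(400,400)),cv2.resize(b,(400,400),interpolation=cv2.INTER_CUBIC)])
cv2.imwrite("pics/w5.png",o[:,:,::-1])
E
```

```text
clock: 8.15
position: [0.5377, 0.0185, 0.0568]
tool_rot: [-3.141, 0.0, -2.808]
force: [-2.9, -1.0, 9.1]
grip_width: 0.0491
finger_force: 65.1
clock: 8.65
position: [0.5375, 0.0185, 0.0565]
tool_rot: [3.142, -0.0, -2.808]
force: [0.3, 0.1, -0.4]
grip_width: 0.086
finger_force: 0.0
clock: 9.15
position: [0.5364, 0.0185, 0.1826]
tool_rot: [3.141, -0.002, -2.807]
force: [0.1, -0.0, 0.1]
grip_width: 0.0852
finger_force: 0.0
clock: 9.45
position: [0.5387, 0.0187, 0.2355]
tool_rot: [-3.14, 0.005, -2.808]
force: [-0.0, 0.5, 0.3]
grip_width: 0.0851
finger_force: 0.0
[0.53746671 0.01839682 0.23233722] 9.55 [-0.83607832 -0.23209751 -1.06090562] 0.08558962230883693
```

View pics/w5.png

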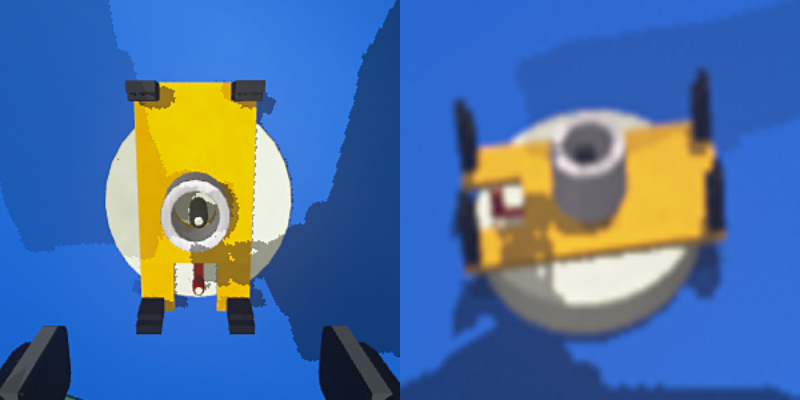

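The spindle is in the bore (198,212 in the crop) and the pin is inside the notch (198,285). The head sits flat and the gripper is clear.

```bash
python3 -c "
from workcell import bot
print(bot.job_done())"
```

```text
the job is handed in; nothing more can be done
None
```

The smaller yellow head sits flat on the stand's foot, with the spindle in its bore and the red pin in the notch; the gripper is clear, the grey head was not touched, and the job was handed in at about 9.6 s.

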